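# Swap and weigh a carrier of battery cells

## Task

Take every grey dead cell out of the yellow carrier and lower it gently to the bottom of the teal scrap tub (do not drop it in), and stand every blue cell upright in a carrier pocket, one to a pocket. Only when the carrier is fully loaded, still standing on the bench and let go, hang it by its bail on the spring scale's hook, letting the weight down slowly so that the pointer never jerks, and leave it hanging free with the pointer settled. Leave the tools and instruments on the bench alone.

Things in the scene. Friction and masses are not known exactly. Their poses are not given: they have to be found in the camera images.
- cell0: Good cell: bright blue sleeve with a white top and band; cylindrical battery cell, 34 mm diameter, 62 mm tall, about 100 g; origin at the centre of its underside, z up along its axis. Starts standing upright on the bench. May be absent.
- cell1: Good cell: bright blue sleeve with a white top and band; cylindrical battery cell, 34 mm diameter, 62 mm tall, about 100 g; origin at the centre of its underside, z up along its axis. Starts standing upright on the bench. May be absent.
- cell2: Good cell: bright blue sleeve with a white top and band; cylindrical battery cell, 34 mm diameter, 62 mm tall, about 100 g; origin at the centre of its underside, z up along its axis. Starts standing upright on the bench. May be absent.
- cell3: Good cell: bright blue sleeve with a white top and band; cylindrical battery cell, 34 mm diameter, 62 mm tall, about 100 g; origin at the centre of its underside, z up along its axis. Starts standing upright on the bench. May be absent.
- dead0: Dead cell: grey sleeve with a red top and band; cylindrical battery cell, 34 mm diameter, 62 mm tall, about 100 g; origin at the centre of its underside, z up along its axis. If present it starts standing in pocket0 of the carrier.
- dead1: Dead cell: grey sleeve with a red top and band; cylindrical battery cell, 34 mm diameter, 62 mm tall, about 100 g; origin at the centre of its underside, z up along its axis. If present it starts standing in pocket1 of the carrier.
- dead2: Dead cell: grey sleeve with a red top and band; cylindrical battery cell, 34 mm diameter, 62 mm tall, about 100 g; origin at the centre of its underside, z up along its axis. If present it starts standing in pocket2 of the carrier.
- dead3: Dead cell: grey sleeve with a red top and band; cylindrical battery cell, 34 mm diameter, 62 mm tall, about 100 g; origin at the centre of its underside, z up along its axis. If present it starts standing in pocket3 of the carrier.
- carrier: Yellow cell carrier, about 400 g. Base plate 172 (x) by 136 (y) by 4 mm; on it four separate square pockets (44 mm inside, 4 mm walls, rims 32 mm above the underside, so 28 mm deep). A steel bail of 8 mm rod stands in its y-z plane at x = 0: uprights at y = +-60 mm up to z = 90 mm, then two slopes that rise to a peak at z = 128 mm over the centre. On the peak stands a red grip block 22 mm (x) by 16 mm (y), from z = 141 to 179 mm. Origin at the centre of the underside, z up.
- pocket0 (a point): Centre of the floor of one carrier pocket, at (60, 42, 4) mm in the carrier's frame; a seated cell's underside is here and its top 62 mm above.
- pocket1 (a point): Centre of the floor of one carrier pocket, at (60, -42, 4) mm in the carrier's frame; a seated cell's underside is here and its top 62 mm above.
- pocket2 (a point): Centre of the floor of one carrier pocket, at (-60, 42, 4) mm in the carrier's frame; a seated cell's underside is here and its top 62 mm above.
- pocket3 (a point): Centre of the floor of one carrier pocket, at (-60, -42, 4) mm in the carrier's frame; a seated cell's underside is here and its top 62 mm above.
- grip (a point): Centre of the carrier's red grip block, 160 mm above its underside. To hang it, pinch the block across its 16 mm (the carrier's y), so the fingers stay on either side of the hook.
- eye (a point): Underside of the bail's peak, 124 mm above the carrier's underside; this rests on the hook.
- tub_in (a point): Centre of the inner floor of the round teal scrap tub, loose on the bench (about 400 g), outer radius 66 mm at the foot and 75 mm at the rim, 90 mm high, 4 mm wall, 5 mm floor (this point is 5 mm above the bench).
- scale: Spring scale, fixed to the bench: a base plate 14 mm thick and a grey column 30 by 50 mm, 354 mm high, standing 145 mm along the scale's +x from its origin. The hook arm runs from the column along -x. The origin lies on the bench straight below the hook's seat.
- pan_hook (a joint): How far the sprung hook and its red pointer have been pulled down, m: 0 unloaded, stop at 0.07; about 250 N/m, lightly damped (a load let go suddenly bounces). A loaded carrier pulls it about 24 to 34 mm down.
- hook_seat (a point): Lowest point of the hook's trough, top of its 10 mm rod, 220 mm above the bench when unloaded; axes as scale. The trough is flat for 14 mm along x either side, then rises both ways.
- hook_tip (a point): Upturned free tip of the hook, 34 mm along the scale's -x from the seat; its top is 21 mm above the seat. The arm behind the trough is as high (25 mm above the seat). The hook must enter under the bail's peak from this end, the bail's plane across the arm.
- strip_roll: Bystander: aluminium-coloured roll, 90 mm diameter, 14 mm high, lying flat; origin at the centre of its underside.
- driver: Bystander: orange-handled screwdriver, 190 mm, lying on the bench.
- meter: Bystander: red multimeter, 130 by 75 by 32 mm; origin at the centre of its underside.
- calculator: Bystander: white calculator, 150 by 100 by 18 mm; origin at the centre of its underside.
There are look-alikes about, which are no part of the job. Several things have the shape of the carrier; the one meant has the colours described above.

How it is judged:
On the way, in this order (a step that is already met when the one before it is completed fails the run):
1. all dead cells in the tub and all blue cells in carrier pockets, the carrier standing on the bench, let go (angle between tub_in's own z axis and vertical below 0.2 rad and (distance between cell0 and pocket0 below 0.012 m or distance between cell0 and pocket1 below 0.012 m or distance between cell0 and pocket2 below 0.012 m or distance between cell0 and pocket3 below 0.012 m) and (distance between cell1 and pocket0 below 0.012 m or distance between cell1 and pocket1 below 0.012 m or distance between cell1 and pocket2 below 0.012 m or distance between cell1 and pocket3 below 0.012 m) and (distance between cell2 and pocket0 below 0.012 m or distance between cell2 and pocket1 below 0.012 m or distance between cell2 and pocket2 below 0.012 m or distance between cell2 and pocket3 below 0.012 m) and (distance between cell3 and pocket0 below 0.012 m or distance between cell3 and pocket1 below 0.012 m or distance between cell3 and pocket2 below 0.012 m or distance between cell3 and pocket3 below 0.012 m) and horizontal distance between each of dead0, dead1, dead2, dead3 and tub_in below 0.075 m and height (world z) of each of dead0, dead1, dead2, dead3 below 0.08 m and linear speed of each of dead0, dead1, dead2, dead3 below 0.05 m/s and height (world z) of carrier below 0.012 m and angle between carrier's own z axis and vertical below 0.1 rad and contact force between anything else and the fingers below 0.1 N), for 0.2 s.
2. the loaded carrier hangs on the hook, let go, pointer settled (distance between eye and hook_seat below 0.02 m and value of joint pan_hook above 0.015 m and velocity of joint pan_hook between -0.01 and 0.01 m/s and linear speed of carrier below 0.03 m/s and angle between carrier's own z axis and vertical below 0.3 rad and height (world z) of carrier above 0.03 m and contact force between carrier and the fingers below 0.1 N), for 0.5 s.
At the end, for the whole second after the job is handed in: Every blue cell seated in a pocket (underside within 12 mm of its floor centre), every dead cell at rest in the upright tub, the carrier hanging on the hook seat (within 20 mm), leaning under 0.3 rad, the pointer down over 15 mm and settled (under 10 mm/s), nothing held (all of step 2 and angle between tub_in's own z axis and vertical below 0.2 rad and (distance between cell0 and pocket0 below 0.012 m or distance between cell0 and pocket1 below 0.012 m or distance between cell0 and pocket2 below 0.012 m or distance between cell0 and pocket3 below 0.012 m) and (distance between cell1 and pocket0 below 0.012 m or distance between cell1 and pocket1 below 0.012 m or distance between cell1 and pocket2 below 0.012 m or distance between cell1 and pocket3 below 0.012 m) and (distance between cell2 and pocket0 below 0.012 m or distance between cell2 and pocket1 below 0.012 m or distance between cell2 and pocket2 below 0.012 m or distance between cell2 and pocket3 below 0.012 m) and (distance between cell3 and pocket0 below 0.012 m or distance between cell3 and pocket1 below 0.012 m or distance between cell3 and pocket2 below 0.012 m or distance between cell3 and pocket3 below 0.012 m) and horizontal distance between each of dead0, dead1, dead2, dead3 and tub_in below 0.075 m and height (world z) of each of dead0, dead1, dead2, dead3 below 0.08 m and linear speed of each of dead0, dead1, dead2, dead3 below 0.05 m/s); the robot touches nothing.
It fails at once if a dead cell is dropped into the tub (free with its underside over 30 mm above the tub's floor) or pushed hard onto the tub (over 60 N) ((contact force between dead0 and tub above 60 N and contact force between dead0 and the fingers above 0.5 N) or (contact force between dead1 and tub above 60 N and contact force between dead1 and the fingers above 0.5 N) or (contact force between dead2 and tub above 60 N and contact force between dead2 and the fingers above 0.5 N) or (contact force between dead3 and tub above 60 N and contact force between dead3 and the fingers above 0.5 N) or (horizontal distance between dead0 and tub_in below 0.075 m and height (world z) of dead0 above 0.035 m and contact force between dead0 and the fingers below 0.05 N and contact force between dead0 and tub below 0.05 N) or (horizontal distance between dead1 and tub_in below 0.075 m and height (world z) of dead1 above 0.035 m and contact force between dead1 and the fingers below 0.05 N and contact force between dead1 and tub below 0.05 N) or (horizontal distance between dead2 and tub_in below 0.075 m and height (world z) of dead2 above 0.035 m and contact force between dead2 and the fingers below 0.05 N and contact force between dead2 and tub below 0.05 N) or (horizontal distance between dead3 and tub_in below 0.075 m and height (world z) of dead3 above 0.035 m and contact force between dead3 and the fingers below 0.05 N and contact force between dead3 and tub below 0.05 N)).
It fails at once if the pointer jerks down: hook faster than 0.2 m/s (velocity of joint pan_hook above 0.2 m/s).
It fails at once if the carrier tips over (angle between carrier's own z axis and vertical above 0.7 rad).
It fails at once if a bystander is shoved more than 30 mm (distance of any of strip_roll, driver, meter, calculator from where it was at the start of the episode above 0.03 m).
Of cell0, cell1, cell2, cell3 only 3 to 4 are there at a start; the rules pass over those that are not, and their reading is None.
Of dead0, dead1, dead2, dead3 only 1 to 2 are there at a start; the rules pass over those that are not, and their reading is None.
At some moment in a run one of tub may be knocked a few centimetres aside while the robot is not near it.
It also fails if it takes over 210 s, if anything falls off the work surface, if the arm or the gripper's body presses on something with over 40 N, if the wrist force passes 120 N, or if a joint passes its speed limit or range.

## Robot

A 6-joint arm with a two-finger parallel gripper is mounted at the origin on the work surface. World frame = base frame: x ahead of the robot, y to its left, z up, the work surface at z = 0. Lengths are in m, angles in rad, forces in N, time in s.
With the tool pointing down it reaches from about 0.275 to 0.75 m from the base axis. Payload 10.2 kg.
Tool frame: the origin (TCP) lies at the very end of the fingers, on their centre line; the grasp point (between the pads) lies arm.tcp_to_grasp behind it (arm.tcp_to_grasp is the distance from the TCP to the grasp point, in m); z points along the fingers, y is the line along which they close (so a half turn about z gives the same grasp; the last joint's range is limited). The gripper opens to 88 mm and grips with 3 to 60 N. Pads are 18 mm wide; open, the fingers measure 123 mm over their backs; the gripper's body (75 mm by 187 mm) begins 45 mm behind the grasp point.
Start: joints at [-1.435, 0.313, 1.498, -0, 1.331, -0.223], TCP at [0.184, -0.492, 0.239] pointing down, gripper open.
Joint ranges: [-2.94, 2.94], [-0.97, 2.17], [0.19, 2.56], [-1.23, 4.37], [0.02, 3.11], [-2.88, 2.88]. Speed limits (rad/s): [2.39, 2.39, 3.01, 3.14, 3.14, 3.14].

## Interface

Orientations are given as a 3x3 rotation matrix whose columns are the frame's x, y, z axes.
In Python, from bench import telemetry, vision, arm, regions_of gives the robot as it stands. The module is installed in compiled form; this text tells all that it offers.
- The arm moves only by the tool arm_command, never from a script. Its argument "deltas" is a list of rows, each a list of 7 numbers: the finger opening in mm, from 0 to 88.1, then the shift along the tool's x, y, z in mm, then the turn, a rotation vector about the tool's x, y, z in degrees. In form: [[fingers, x, y, z, rx, ry, rz], ...]. A call has 1 to 12 rows; each row shifts and turns the commanded pose from where the row before left it, along the tool's axes as they then stand; what a row does not reach is not made up. A row lasts 1/10 s, in which the tool goes at most 50 mm and 8.59 degrees, less where a joint would pass 70% of its speed; a pose out of reach is approached as far as the arm can. A call is refused whole if a number of a shift passes 50 or a number of a turn 8.59, either way. A call with a gripper value outside its range is refused whole. The fingers move at their own pace and stop on an object; the grip force is fixed at half the most. Time passes only in rows, so rows that do not move let the fingers close. It gives the time, the measured TCP pose, the force, the opening and the grip force at its end, in the units of the state.
- telemetry.read_state(): the state, without advancing time (a new reading comes with each control period).
- vision.grab_frame(name): name is "side" or "top" or "wrist"; returns the picture (480x640x3 uint8, red, green, blue); there is no depth.
- vision.camera_params(name): a dict with "mtx" (3x3 intrinsics, pixels), "rvec" (rotation vector, rad) and "tvec" (3), from world to camera coordinates, as OpenCV has them; the wrist camera has in their place "mount" (4x4, takes a point from camera to tool coordinates, whose origin is the TCP and whose axes are the flange's). Camera axes: x right, y down, z forward; pixel columns grow to the right and rows downward; lengths in m; the calibration is good to about 2 mm. A picture is of the moment at which its call begins: read the wrist's pose just before it. camera_params takes no time and is no camera call.
- arm.sign_off(): hands the job in; it is judged then, once.
Trained networks look in the newest picture that a camera, given by its name, has taken for a name from the list of things; names that differ only in an ending like _2 or _b are one class to them, and where a whole thing is asked for, a point or a joint stands for the part that bears it (a point fixed in the world has none). Each returns a list of dicts, best first, with "p" (0 to 1); they miss things now and then, are a little off and sometimes report something else, mostly with a low value. They report only what shows in the picture. A call takes as long as a camera call. They do not tell look-alikes from the thing itself.
- regions_of(thing, camera): "mask" (480x640 bool, what is visible of it) and "box" ([left, top, right, bottom] in pixels, round what is visible of it).
The state is a dict: "t": time; "joints": joint angles; "dq": joint speeds; "tau": joint torques, N m; "tcp_pos": TCP position; "ee_rot": TCP orientation; "contact_force": force on the tool from outside, world axes, zero at the start; "torque": the same for the moment, N m; "opening": opening from 0.0 (shut) to 1.0 (fully open); "gripper_force": force on a finger pad.
Only numpy, scipy, OpenCV 4.12 (cv2) and the standard library are available. Lean on these libraries where they do the work, as an engineer would, in place of code of your own. Each camera call takes 0.05 s, during which the arm holds its last target. There are 200 camera calls.

## Working session

There is one attempt and no reset: what is moved stays moved. The work goes in short steps, Python scripts to look and compute and a tool call to move; the robot and the scene stay as the last step left them, time stands still between calls to the robot, and variables do not carry over. Pictures are saved under pics/ and viewed, at most 14 in all, crops included, and the job is handed in when it is done.

Besides the shell and the picture viewer there is one more tool, called after "Request:" as a command line: name --pt "numbers of a row" for each row, then --argument value for the rest. arm_command: Moves the arm, as the interface text tells. Its arguments: {"type":"object","properties":{"deltas":{"type":"array"}},"required":["deltas"]}

```bash
mkdir -p pics; cat > h.py <<'E'
import numpy as np, cv2
from bench import telemetry, vision, arm, regions_of
def cam(n):
    p=vision.camera_params(n)
    if 'mount' in p:
        s=telemetry.read_state(); T=np.eye(4);T[:3,:3]=np.array(s['ee_rot']);T[:3,3]=s['tcp_pos']
        W=np.linalg.inv(T@np.array(p['mount'])); return np.array(p['mtx']),W[:3,:3],W[:3,3]
    return np.array(p['mtx']),cv2.Rodrigues(np.array(p['rvec'],float))[0],np.array(p['tvec'],float).ravel()
def proj(c,X):
    K,R,t=c; q=(R@np.atleast_2d(X).T).T+t; q=q@K.T; return q[:,:2]/q[:,2:]
def ray(c,uv):
    K,R,t=c; d=R.T@np.linalg.solve(K,[uv[0],uv[1],1]); return -R.T@t,d/np.linalg.norm(d)
def atz(c,uv,z):
    o,d=ray(c,uv); return o+d*(z-o[2])/d[2]
def tri(c1,u1,c2,u2):
    o1,d1=ray(c1,u1);o2,d2=ray(c2,u2)
    A=np.stack([d1,-d2],1);s=np.linalg.lstsq(A,o2-o1,rcond=None)[0]
    a=o1+d1*s[0];b=o2+d2*s[1];return (a+b)/2,np.linalg.norm(a-b)
def grab(n,f=None):
    im=vision.grab_frame(n)
    if f: cv2.imwrite(f'pics/{f}.png',im[:,:,::-1])
    return im
E
python3 - <<'E'
from h import *
for n in('top','side'):
    grab(n,n+'0'); c=cam(n); print(n,'cam at',(-c[1].T@c[2]).round(3), c[0].round(0).tolist())
    for th in ['cell0','dead0','carrier','tub_in','scale','hook_seat','pan_hook','meter','strip_roll','driver','calculator']:
        for r in regions_of(th,n):
            if r['p']>.2:
                b=r['box'];u=((b[0]+b[2])/2,(b[1]+b[3])/2); print(n,th,round(r['p'],2),np.round(b).tolist(),atz(c,u,0.03).round(3))
print(arm.tcp_to_grasp, vision.camera_params('wrist'))
E
```

```text
top cam at [0.259 0.029 1.535] [[622.0, 0.0, 309.0], [0.0, 622.0, 249.0], [0.0, 0.0, 1.0]]
top cell0 0.76 [460.0, 257.0, 476.0, 272.0] [ 0.546 -0.347  0.03 ]
top cell0 0.74 [443.0, 275.0, 457.0, 292.0] [ 0.496 -0.304  0.03 ]
top cell0 0.66 [395.0, 282.0, 412.0, 295.0] [ 0.479 -0.192  0.03 ]
top cell0 0.45 [281.0, 245.0, 344.0, 324.0] [0.476 0.032 0.03 ]
top dead0 0.67 [152.0, 134.0, 180.0, 225.0] [0.723 0.415 0.03 ]
top dead0 0.51 [325.0, 300.0, 332.0, 314.0] [ 0.424 -0.011  0.03 ]
top dead0 0.27 [140.0, 115.0, 229.0, 223.0] [0.754 0.371 0.03 ]
top carrier 0.92 [438.0, 313.0, 528.0, 409.0] [ 0.313 -0.384  0.03 ]
top carrier 0.58 [278.0, 248.0, 340.0, 326.0] [0.469 0.04  0.03 ]
top tub_in 0.69 [366.0, 169.0, 428.0, 235.0] [ 0.695 -0.169  0.03 ]
top scale 0.79 [141.0, 116.0, 231.0, 230.0] [0.744 0.366 0.03 ]
top scale 0.46 [280.0, 245.0, 344.0, 321.0] [0.48  0.034 0.03 ]
top hook_seat 0.59 [150.0, 135.0, 180.0, 226.0] [0.721 0.417 0.03 ]
top pan_hook 0.59 [82.0, 304.0, 161.0, 310.0] [0.397 0.491 0.03 ]
top pan_hook 0.55 [150.0, 136.0, 184.0, 227.0] [0.718 0.412 0.03 ]
top pan_hook 0.22
[... 1598 characters left out ...]
06.0, 267.0, 230.0] [0.412 0.437 0.03 ]
side calculator 0.89 [241.0, 228.0, 298.0, 258.0] [0.41  0.271 0.03 ]
side calculator 0.45 [273.0, 233.0, 356.0, 322.0] [0.49  0.067 0.03 ]
0.0187 {'mtx': array([[340.90090055,   0.        , 316.82407637],
       [  0.        , 340.90090055, 238.53474514],
       [  0.        ,   0.        ,   1.        ]]), 'mount': array([[ 8.15823306e-05, -9.54152991e-01, -2.99319332e-01,
         7.84791397e-02],
       [ 9.99999512e-01,  3.72534046e-04, -9.14983277e-04,
        -5.56299987e-04],
       [ 9.84540673e-04, -2.99319111e-01,  9.54152556e-01,
        -1.46444767e-01],
       [ 0.00000000e+00,  0.00000000e+00,  0.00000000e+00,
         1.00000000e+00]])}
```

View pics/top0.png

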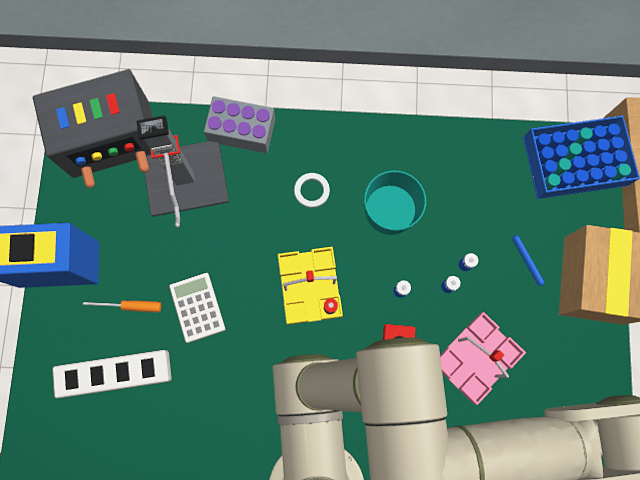

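View pics/side0.png

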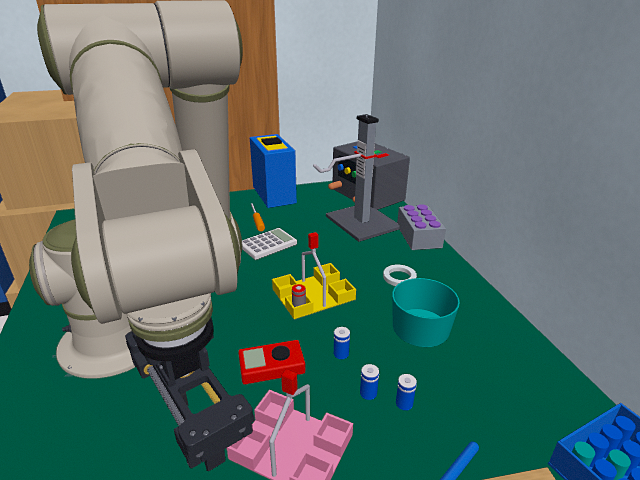

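The green bench holds a yellow carrier at top (310,285) with one dead cell at (330,306). The pink carrier at (483,358) is the look-alike. Three blue cells stand at top (403,288), (453,284) and (471,261). The blue tray at (582,155) and the blue bar at (528,260) are distractors. The teal tub is at (395,202), and the hook tip is at (178,225). Next I'll make one close crop and take the measurements.

```bash
python3 - <<'E'
from h import *
a=cv2.imread('pics/top0.png');b=cv2.imread('pics/side0.png')
def cr(im,x,y,w,h): return cv2.resize(im[y:y+h,x:x+w],(400,300),interpolation=cv2.INTER_CUBIC)
cv2.imwrite('pics/comp.png',np.vstack([np.hstack([cr(a,260,235,108,81+14),cr(b,262,230,108,90)]),np.hstack([cr(a,130,110,140,120),cr(b,300,110,120,90)])]))
ct,cs=cam('top'),cam('side')
ht=cv2.cvtColor(a,cv2.COLOR_BGR2HSV);hs=cv2.cvtColor(b,cv2.COLOR_BGR2HSV)
def comps(m,box,mn=8):
    x0,y0,x1,y1=[int(v) for v in box]; z=np.zeros_like(m);z[y0:y1,x0:x1]=m[y0:y1,x0:x1]
    n,l,s,c=cv2.connectedComponentsWithStats(z.astype(np.uint8));return [(s[i].tolist(),c[i].round(1).tolist()) for i in range(1,n) if s[i,4]>=mn]
wt=((ht[...,1]<60)&(ht[...,2]>150)); ws=((hs[...,1]<60)&(hs[...,2]>150))
for tb,sb in [((458,250,480,275),(394,370,417,410)),((441,272,460,294),(360,361,381,399)),((393,278,414,298),(332,325,352,358))]:
    p=max(comps(wt,tb),key=lambda c:c[0][4]); q=min(comps(ws,sb),key=lambda c:c[0][1])
    print('cell',p,q,[v.round(4) if hasattr(v,'round') else v for v in tri(ct,p[1],cs,q[1])])
rt=((ht[...,0]<8)|(ht[...,0]>172))&(ht[...,1]>120)&(ht[...,2]>80); rs=((hs[...,0]<8)|(hs[...,0]>172))&(hs[...,1]>120)&(hs[...,2]>80)
print('redtop',comps(rt,(270,240,350,330),4)); print('redside',comps(rs,(265,225,360,320),4)); print('red hook',comps(rt,(130,110,200,230),4),comps(rs,(310,110,400,200),4))
ye=(abs(ht[...,0].astype(int)-28)<8)&(ht[...,1]>120)
z=np.zeros((480,640),np.uint8);z[235:335,265:355]=ye[235:335,265:355]; r=cv2.minAreaRect(cv2.findNonZero(z));print(r)
te=(abs(ht[...,0].astype(int)-88)<8)&(ht[...,1]>120)&(ht[...,2]>110); z[:]=0;z[160:245,355:440]=te[160:245,355:440]
h=cv2.convexHull(cv2.findNonZero(z)); e=cv2.fitEllipse(h);print('rim',e,atz(ct,e[0],.09).round(4))
E
```

```text
cell ([464, 253, 15, 15, 160], [470.7, 259.8]) ([399, 374, 18, 14, 190], [407.2, 380.2]) [array([ 0.5524, -0.3464,  0.0621]), np.float64(0.0019)]
cell ([446, 276, 14, 15, 162], [452.7, 282.5]) ([362, 364, 17, 13, 179], [370.0, 370.1]) [array([ 0.495 , -0.3035,  0.062 ]), np.float64(0.0021)]
cell ([396, 280, 15, 15, 168], [403.3, 287.1]) ([334, 327, 16, 10, 133], [341.6, 331.5]) [array([ 0.4775, -0.1856,  0.0625]), np.float64(0.002)]
redtop [([306, 271, 8, 10, 65], [309.6, 275.5]), ([324, 298, 13, 15, 128], [330.1, 305.3])]
redside [([308, 232, 10, 17, 144], [312.8, 240.0]), ([292, 285, 13, 8, 67], [298.1, 288.4]), ([292, 292, 13, 5, 24], [298.3, 294.8])]
red hook [([168, 135, 12, 21, 79], [175.3, 146.7]), ([130, 143, 4, 8, 26], [131.3, 146.2]), ([150, 149, 14, 10, 52], [155.4, 154.7])] [([354, 151, 5, 3, 11], [355.7, 152.1]), ([361, 153, 28, 6, 86], [375.0, 155.7])]
((309.5419616699219, 285.2105407714844), (71.59251403808594, 56.6204948425293), 82.303955078125)
rim ((394.90185546875, 199.77699279785156), (59.805213928222656, 62.86653518676758), 112.93749237060547) [ 0.6835 -0.1564  0.09  ]
```

View pics/comp.png

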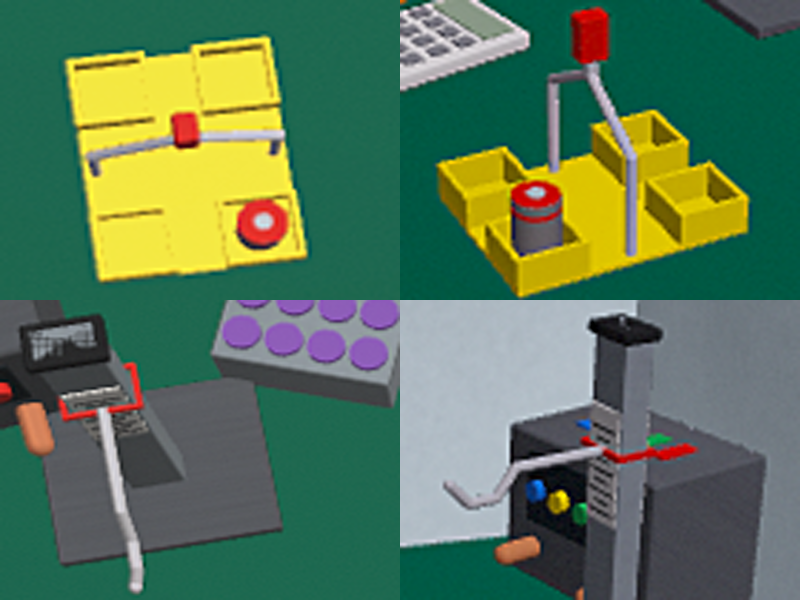

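The crops confirm the choice: a yellow carrier with a red grip block, and the dead cell in its lower-right pocket. Hook tip is at about top (177,225) / side (315,166); seat is at about side (324,171).

```bash
python3 - <<'E'
from h import *
from scipy.optimize import least_squares
ct,cs=cam('top'),cam('side')
print('grip',tri(ct,(309.6,275.5),cs,(312.8,240)),'dead',tri(ct,(330.1,305.3),cs,(298.1,288.4)))
print('tip',tri(ct,(177.2,224.5),cs,(315,166)),'tip@.241',atz(ct,(177.2,224.5),.238))
P=np.array([[sx*86,sy*68,z] for sx in(1,-1) for sy in(1,-1) for z in(0,4)]+[[sx*86,sy*68,32] for sx in(1,-1) for sy in(1,-1)]+[[sx*34,sy*68,32] for sx in(1,-1) for sy in(1,-1)])/1000
im=cv2.cvtColor(cv2.imread('pics/top0.png'),cv2.COLOR_BGR2HSV);ye=(abs(im[...,0].astype(int)-28)<8)&(im[...,1]>120)
z=np.zeros((480,640),np.uint8);z[235:335,265:355]=ye[235:335,265:355]
h=cv2.convexHull(cv2.findNonZero(z)).reshape(-1,2).astype(np.float32)
ang=np.radians(np.arange(0,360,5));N=np.stack([np.cos(ang),np.sin(ang)],1)
sup=lambda q:(q@N.T).max(0)
def f(v):
    c,s=np.cos(v[2]),np.sin(v[2]);X=P@np.array([[c,-s,0],[s,c,0],[0,0,1]]).T+[v[0],v[1],0]
    return sup(proj(ct,X))-sup(h)-0.3
r=least_squares(f,[.47,.04,.1],loss='soft_l1');x,y,w=r.x;print('carrier',r.x,np.degrees(w),np.abs(r.fun).mean())
c,s=np.cos(w),np.sin(w)
for i,(a,b) in enumerate([(60,42),(60,-42),(-60,42),(-60,-42)]):print(i,x+(c*a-s*b)/1e3,y+(s*a+c*b)/1e3)
print('far arm',[atz(ct,(130+103*.35,110+112*.4),z) for z in(.245,)],'bend',atz(ct,(130+121*.35,110+212*.4),.245))
for n,uv in [('colbase?',(130+185*.35,110+180*.4)),('plate',(130+280*.35,110+228*.4)),('plate',(130+62*.35,110+262*.4)),('plate',(130+248*.35,110+78*.4))]:print(n,atz(ct,uv,.014))
s=telemetry.read_state();print(s['t'],np.array(s['ee_rot']).round(3).tolist())
E
```

```text
grip (array([0.47755548, 0.03857848, 0.16055712]), np.float64(0.0008005983938338422)) dead (array([ 0.42530888, -0.01317372,  0.06350962]), np.float64(0.003066578678958905))
tip (array([0.56348894, 0.32842658, 0.2324549 ]), np.float64(0.003615909851413978)) tip@.241 [0.56038269 0.32744138 0.238     ]
carrier [0.4761858  0.03822561 0.18536927] 10.620876572526463 0.31435184330821364
0 0.5274168959600685 0.09056464591657892
1 0.5428988927471752 0.008003712204053503
2 0.40947270494217497 0.06844750764928363
3 0.4249547017292817 -0.014113426063241785
far arm [array([0.71342031, 0.36496704, 0.245     ])] bend [0.62377124 0.34249816 0.245     ]
colbase? [0.7259584  0.34484356 0.014     ]
plate [0.67980811 0.25617802 0.014     ]
plate [0.63418321 0.44558175 0.014     ]
plate [0.83867644 0.29772699 0.014     ]
1.2 [[0.936, 0.351, -0.0], [0.351, -0.936, 0.0], [-0.0, -0.0, -1.0]]
```

Request:
arm_command --pt "70 0 0 0 0 0 5" --pt "70 0 0 0 0 0 5" --pt "70 27 -35 0 0 0 0" --pt "70 30 -39 4 0 0 0" --pt "70 30 -39 4 0 0 0" --pt "70 30 -39 4 0 0 0" --pt "70 30 -39 4 0 0 0" --pt "70 30 -39 4 0 0 0" --pt "70 30 -39 4 0 0 0" --pt "70 30 -39 4 0 0 0" --pt "70 30 -39 4 0 0 0" --pt "70 28 -39 4 0 0 0"

```text
t: 2.4
tcp_pos: [0.4043, -0.0561, 0.2029]
ee_rot: [[0.983, 0.183, 0.001], [0.183, -0.983, -0.0], [0.001, 0.001, -1.0]]
contact_force: [1.1, -1.4, -0.2]
opening: 0.798
gripper_force: 0.0
```

Request:
arm_command --pt "70 15 -20 4 0 0 0" --pt "70 15 -20 0 0 0 0" --pt "70 0 0 0 0 0 0"

```text
t: 2.7
tcp_pos: [0.4263, -0.0113, 0.1986]
ee_rot: [[0.982, 0.186, 0.0], [0.186, -0.982, 0.0], [0.0, -0.0, -1.0]]
contact_force: [0.5, -0.7, -0.3]
opening: 0.791
gripper_force: 0.0
```

```bash
cat >> h.py <<'E'
def st():
    s=telemetry.read_state();R=np.array(s['ee_rot']);print('t',round(s['t'],1),'tcp',np.round(s['tcp_pos'],4),'yaw',np.degrees(np.arctan2(R[1,0],R[0,0])).round(2),'tilt',np.degrees(np.arccos(-R[2,2])).round(2),'F',np.round(s['contact_force'],1),'open',round(s['opening']*88.1,1),round(s['gripper_force'],1));return np.array(s['tcp_pos']),R
def to(X):
    p,R=st(); print('deltas mm',((np.array(X)-p)@R*1000).round(1))
E
python3 - <<'E'
from h import *
c=cam('wrist');im=grab('wrist','w1');grab('top','top1')
hs=cv2.cvtColor(im,cv2.COLOR_RGB2HSV);m=(((hs[...,0]<8)|(hs[...,0]>172))&(hs[...,1]>120)&(hs[...,2]>70)).astype(np.uint8)
n,l,s,cc=cv2.connectedComponentsWithStats(m)
for i in range(1,n):
    if s[i,4]>60: print(s[i],cc[i],atz(c,cc[i],.066))
to((.4252,-.0137,.038))
E
```

```text
[ 215  145   45   48 1884] [237.65658174 167.95382166] [0.4637496 0.0617623 0.066    ]
[ 299  205   39   42 1040] [318.05769231 226.14134615] [ 0.42812635 -0.01101722  0.066     ]
[ 425  266   84   50 2767] [465.88977232 290.68305023] [ 0.39385128 -0.15310844  0.066     ]
[470 334   9  13  62] [474.67741935 339.66129032] [ 0.34657774 -0.17731763  0.066     ]
t 2.8 tcp [ 0.4257 -0.0132  0.1987] yaw 10.62 tilt 0.01 F [-0.9 -0.9  0.3] open 69.8 0.0
deltas mm [ -0.6   0.3 160.7]
```

View pics/w1.png

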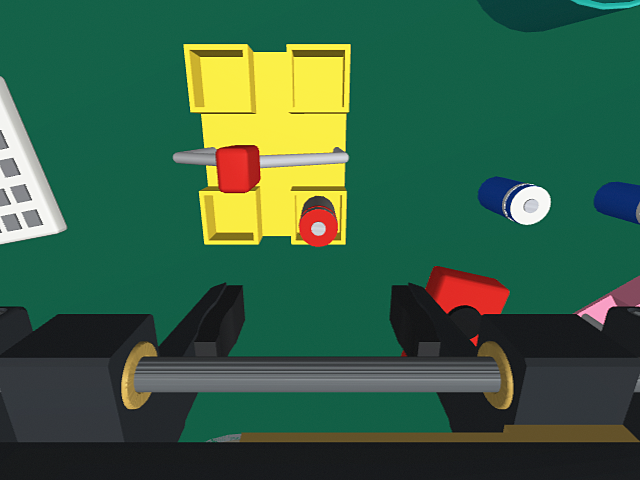

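View pics/top1.png

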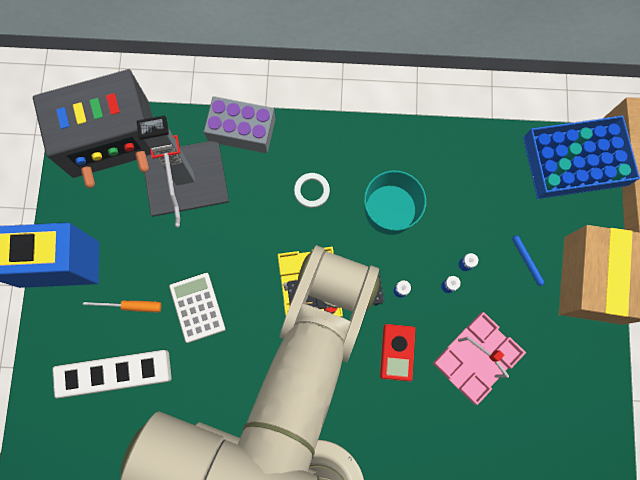

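The wrist view shows the yellow carrier with its one dead cell at (318,226), and the top view shows no fourth blue cell anywhere. Now I'll descend and grip.

Request:
arm_command --pt "60 0 0 30 0 0 0" --pt "60 0 0 40 0 0 0" --pt "60 0 1 40 0 0 0" --pt "60 0 0 30 0 0 0" --pt "60 0 0 20 0 0 0" --pt "60 0 0 0 0 0 0" --pt "25 0 0 0 0 0 0" --pt "25 0 0 0 0 0 0" --pt "25 0 0 0 0 0 0" --pt "25 0 0 0 0 0 0" --pt "25 0 0 0 0 0 0" --pt "25 0 0 0 0 0 0"

```text
t: 4.0
tcp_pos: [0.4265, -0.0144, 0.0395]
ee_rot: [[0.983, 0.183, 0.002], [0.183, -0.983, -0.001], [0.001, 0.001, -1.0]]
contact_force: [-0.8, -0.3, 8.1]
opening: 0.38
gripper_force: 29.9
```

```bash
python3 - <<'E'
from h import *
to((.6835,-.1564,.21)); 
E
```

```text
t 4.0 tcp [ 0.4265 -0.0144  0.0395] yaw 10.57 tilt 0.1 F [-0.8 -0.3  8.1] open 33.5 29.9
deltas mm [ 226.8  186.9 -170. ]
```

Request:
arm_command --pt "25 0 0 -10 0 0 0" --pt "25 0 0 -25 0 0 0" --pt "25 0 0 -35 0 0 0" --pt "25 0 0 -35 0 0 0" --pt "25 0 0 -35 0 0 0" --pt "25 0 0 -30 0 0 0" --pt "25 0 0 0 0 0 0" --pt "25 0 0 0 0 0 0"

```text
t: 4.8
tcp_pos: [0.4257, -0.0141, 0.2089]
ee_rot: [[0.983, 0.183, 0.0], [0.183, -0.983, -0.0], [0.0, 0.0, -1.0]]
contact_force: [-0.6, 0.5, -1.1]
opening: 0.38
gripper_force: 30.0
```

```bash
python3 - <<'E'
from h import *
c=cam('wrist');grab('wrist','w2');im=grab('top','top2')
ht=cv2.cvtColor(im,cv2.COLOR_RGB2HSV);ct=cam('top')
te=(abs(ht[...,0].astype(int)-88)<8)&(ht[...,1]>120)&(ht[...,2]>110);z=np.zeros((480,640),np.uint8);z[150:255,345:450]=te[150:255,345:450]
e=cv2.fitEllipse(cv2.convexHull(cv2.findNonZero(z)));print('rim',e,atz(ct,e[0],.09).round(4))
to((.6835,-.1564,.21)); 
E
```

```text
rim ((394.9114685058594, 199.76821899414062), (59.83412551879883, 62.860294342041016), 112.55522155761719) [ 0.6836 -0.1565  0.09  ]
t 4.9 tcp [ 0.4253 -0.014   0.2078] yaw 10.56 tilt 0.13 F [ 0.4 -0.3 -0.4] open 33.3 30.0
deltas mm [227.7 187.3  -2.9]
```

View pics/w2.png

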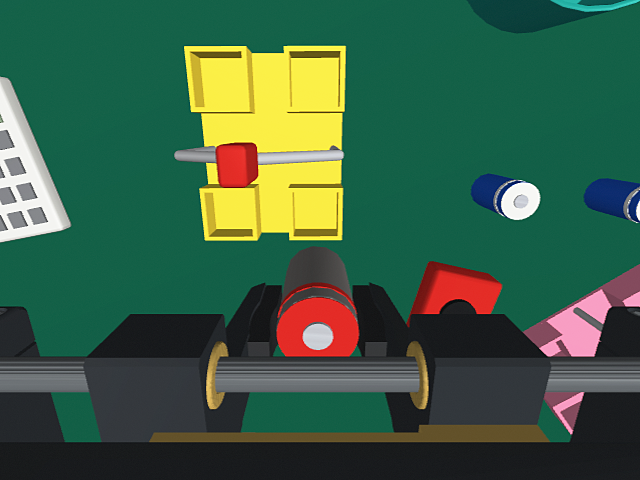

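The dead cell is held upright, and the carrier is undisturbed with all four pockets empty. Next is the tub.

Request:
arm_command --pt "25 15 12 0 0 0 0" --pt "25 28 23 0 0 0 0" --pt "25 28 23 0 0 0 0" --pt "25 28 23 0 0 0 0" --pt "25 28 23 0 0 0 0" --pt "25 28 23 0 0 0 0" --pt "25 28 23 0 0 0 0" --pt "25 28 23 0 0 0 0" --pt "25 17 14 0 0 0 0" --pt "25 0 0 0 0 0 0" --pt "25 0 0 0 0 0 0"

```text
t: 6.0
tcp_pos: [0.6839, -0.1561, 0.2068]
ee_rot: [[0.983, 0.183, -0.003], [0.183, -0.983, 0.001], [-0.003, -0.002, -1.0]]
contact_force: [-0.5, 0.0, -0.5]
opening: 0.375
gripper_force: 30.0
```

```bash
python3 - <<'E'
from h import *
c=cam('wrist');im=grab('wrist','w3')
ht=cv2.cvtColor(im,cv2.COLOR_RGB2HSV)
for r in regions_of('tub_in','wrist')[:2]: print(r['p'],r['box'])
m=(abs(ht[...,0].astype(int)-88)<8)&(ht[...,1]>120)&(ht[...,2]>60);print(m.sum())
to((.6835,-.1564,.05)); 
E
```

```text
0.58 [223.5, 132.8, 406.1, 289.3]
44485
t 6.1 tcp [ 0.6838 -0.1557  0.2083] yaw 10.58 tilt 0.07 F [ 1.1 -0.2 -1. ] open 33.1 30.0
deltas mm [ -0.2   0.8 158.3]
```

View pics/w3.png

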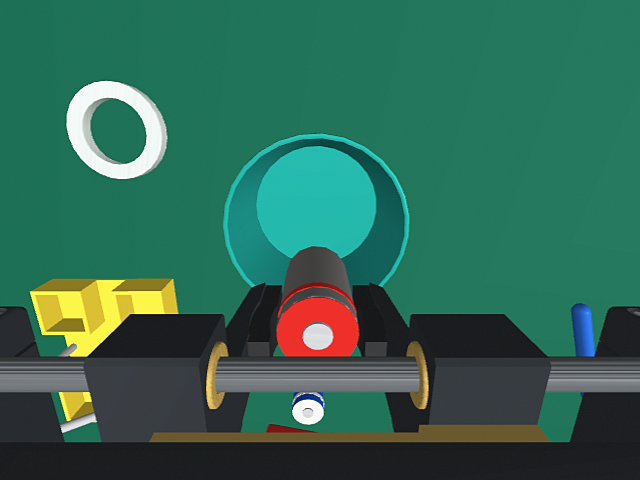

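The tub is centred under the cell (rim column about 316, cell column 317), so I'll lower it, then creep the last part.

Request:
arm_command --pt "25 0 0 20 0 0 0" --pt "25 0 0 35 0 0 0" --pt "25 0 0 35 0 0 0" --pt "25 0 0 30 0 0 0" --pt "25 0 0 20 0 0 0" --pt "25 0 0 12 0 0 0" --pt "25 0 0 6 0 0 0" --pt "25 0 0 3 0 0 0" --pt "25 0 0 0 0 0 0"

```text
t: 7.0
tcp_pos: [0.6846, -0.1563, 0.0485]
ee_rot: [[0.983, 0.183, 0.001], [0.183, -0.983, -0.0], [0.001, 0.001, -1.0]]
contact_force: [0.3, 0.1, -0.9]
opening: 0.377
gripper_force: 30.0
```

Request:
arm_command --pt "25 0 0 2 0 0 0" --pt "25 0 0 2 0 0 0" --pt "25 0 0 1 0 0 0" --pt "25 0 0 0 0 0 0"

```text
t: 7.4
tcp_pos: [0.6844, -0.1563, 0.0426]
ee_rot: [[0.983, 0.183, -0.0], [0.183, -0.983, 0.0], [-0.0, -0.0, -1.0]]
contact_force: [-1.0, -0.4, -1.4]
opening: 0.38
gripper_force: 30.0
```

Request:
arm_command --pt "25 0 0 1 0 0 0" --pt "25 0 0 1 0 0 0" --pt "25 0 0 0 0 0 0"

```text
t: 7.7
tcp_pos: [0.6844, -0.1563, 0.0407]
ee_rot: [[0.983, 0.183, 0.0], [0.183, -0.983, -0.0], [0.0, 0.0, -1.0]]
contact_force: [-0.1, -0.5, -1.0]
opening: 0.378
gripper_force: 30.0
```

Request:
arm_command --pt "36 0 0 0 0 0 0" --pt "40 0 0 0 0 0 0" --pt "50 0 0 0 0 0 0" --pt "50 0 0 0 0 0 0" --pt "50 0 0 0 0 0 0" --pt "50 0 0 -15 0 0 0" --pt "50 0 0 -35 0 0 0" --pt "50 0 0 -40 0 0 0" --pt "50 0 0 -40 0 0 0" --pt "60 0 0 -30 0 0 0" --pt "60 0 0 0 0 0 0"

```text
t: 8.8
tcp_pos: [0.6857, -0.1567, 0.2074]
ee_rot: [[0.983, 0.183, 0.009], [0.183, -0.983, -0.004], [0.008, 0.005, -1.0]]
contact_force: [0.3, -0.7, -0.2]
opening: 0.68
gripper_force: 0.0
```

```bash
python3 - <<'E'
from h import *
im=grab('wrist','w4'); to((.4775,-.1856,.12)); to((.4775,-.1856,.034))
E
```

```text
t 8.8 tcp [ 0.685  -0.1565  0.2041] yaw 10.56 tilt 0.29 F [-1.1  0.2 -0.1] open 60.3 0.0
deltas mm [-209.7   -9.6   83.1]
t 8.8 tcp [ 0.685  -0.1565  0.2041] yaw 10.56 tilt 0.29 F [-1.1  0.2 -0.1] open 60.3 0.0
deltas mm [-210.    -9.9  169.1]
```

View pics/w4.png

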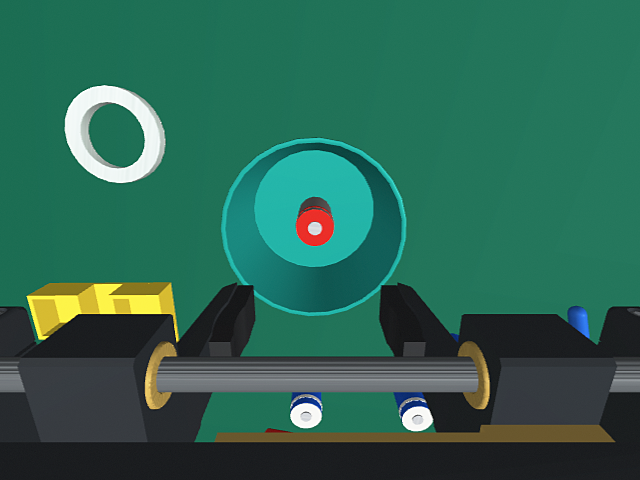

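The dead cell (315,228) stands upright on the tub floor. Now the first blue cell.

Request:
arm_command --pt "60 -15 0 0 0 0 0" --pt "60 -35 -2 0 0 0 0" --pt "60 -40 -2 0 0 0 0" --pt "60 -40 -2 0 0 0 0" --pt "60 -40 -2 10 0 0 0" --pt "60 -28 -2 20 0 0 0" --pt "60 -12 0 20 0 0 0" --pt "60 0 0 20 0 0 0" --pt "60 0 0 15 0 0 0" --pt "60 0 0 0 0 0 0"

```text
t: 9.85
tcp_pos: [0.4747, -0.1841, 0.1136]
ee_rot: [[0.983, 0.183, -0.004], [0.183, -0.983, 0.003], [-0.004, -0.004, -1.0]]
contact_force: [0.1, 0.1, 0.5]
opening: 0.678
gripper_force: 0.0
```

```bash
python3 - <<'E'
from h import *
to((.4775,-.1856,.034))
E
```

```text
t 9.8 tcp [ 0.4747 -0.1841  0.1136] yaw 10.55 tilt 0.29 F [0.1 0.1 0.5] open 59.7 0.0
deltas mm [ 2.7  2.2 79.6]
```

Request:
arm_command --pt "60 2 1 25 0 0 0" --pt "60 0 0 30 0 0 0" --pt "60 0 0 20 0 0 0" --pt "60 0 0 4 0 0 0" --pt "60 0 0 0 0 0 0" --pt "25 0 0 0 0 0 0" --pt "25 0 0 0 0 0 0" --pt "25 0 0 0 0 0 0" --pt "25 0 0 0 0 0 0" --pt "25 0 0 0 0 0 0"

```text
t: 10.85
tcp_pos: [0.4785, -0.1856, 0.0373]
ee_rot: [[0.983, 0.183, 0.001], [0.183, -0.983, -0.0], [0.001, 0.001, -1.0]]
contact_force: [-0.5, 0.9, 5.8]
opening: 0.377
gripper_force: 29.8
```

Request:
arm_command --pt "25 0 0 0 0 0 0" --pt "25 0 0 -10 0 0 0" --pt "25 0 0 -30 0 0 0" --pt "25 0 0 -40 0 0 0" --pt "25 0 0 -40 0 0 0" --pt "25 0 0 -30 0 0 0" --pt "25 0 0 -20 0 0 0" --pt "25 0 0 0 0 0 0" --pt "25 0 0 0 0 0 0"

```text
t: 11.75
tcp_pos: [0.4779, -0.1853, 0.2061]
ee_rot: [[0.983, 0.183, -0.001], [0.183, -0.983, 0.0], [-0.001, -0.001, -1.0]]
contact_force: [-0.9, 0.1, -1.4]
opening: 0.377
gripper_force: 29.9
```

```bash
python3 - <<'E'
from h import *
to((.4250,-.0141,.20));to((.5429,.0080,.20))
E
```

```text
t 11.8 tcp [ 0.4779 -0.1853  0.2061] yaw 10.56 tilt 0.05 F [-0.9  0.1 -1.4] open 33.2 29.9
deltas mm [ -20.6 -178.     6.2]
t 11.8 tcp [ 0.4779 -0.1853  0.2061] yaw 10.56 tilt 0.05 F [-0.9  0.1 -1.4] open 33.2 29.9
deltas mm [  99.3 -178.2    6.1]
```

Request:
arm_command --pt "25 -3 -20 0 0 0 0" --pt "25 -4 -35 0 0 0 0" --pt "25 -4 -38 0 0 0 0" --pt "25 -4 -38 0 0 0 0" --pt "25 -4 -32 5 0 0 0" --pt "25 -2 -15 15 0 0 0" --pt "25 0 0 25 0 0 0" --pt "25 0 0 30 0 0 0" --pt "25 0 0 15 0 0 0" --pt "25 0 0 0 0 0 0"

```text
t: 12.75
tcp_pos: [0.4231, -0.0138, 0.114]
ee_rot: [[0.983, 0.183, -0.006], [0.183, -0.983, 0.002], [-0.006, -0.003, -1.0]]
contact_force: [-0.0, -0.8, -1.2]
opening: 0.375
gripper_force: 29.9
```

```bash
python3 - <<'E'
from h import *
to((.4250,-.0141,.045))
E
```

```text
t 12.8 tcp [ 0.4231 -0.0138  0.114 ] yaw 10.56 tilt 0.38 F [-0.  -0.8 -1.2] open 33.0 29.9
deltas mm [ 2.2  0.8 69. ]
```

Request:
arm_command --pt "25 1 0 15 0 0 0" --pt "25 0 0 20 0 0 0" --pt "25 0 0 15 0 0 0" --pt "25 0 0 10 0 0 0" --pt "25 0 0 7 0 0 0" --pt "25 0 0 2 0 0 0" --pt "25 0 0 2 0 0 0" --pt "25 0 0 1 0 0 0" --pt "25 0 0 0 0 0 0"

```text
t: 13.65
tcp_pos: [0.4261, -0.0143, 0.0449]
ee_rot: [[0.983, 0.183, 0.0], [0.183, -0.983, -0.0], [0.0, 0.0, -1.0]]
contact_force: [0.2, 0.8, -1.0]
opening: 0.378
gripper_force: 29.9
```

Request:
arm_command --pt "25 0 0 2 0 0 0" --pt "25 0 0 1 0 0 0" --pt "25 0 0 1 0 0 0" --pt "25 0 0 0 0 0 0" --pt "40 0 0 0 0 0 0" --pt "50 0 0 0 0 0 0" --pt "55 0 0 0 0 0 0" --pt "55 0 0 -10 0 0 0" --pt "55 0 0 -30 0 0 0" --pt "55 0 0 -40 0 0 0" --pt "60 0 0 -40 0 0 0" --pt "60 0 0 -40 0 0 0"

```text
t: 14.85
tcp_pos: [0.4256, -0.0141, 0.2032]
ee_rot: [[0.983, 0.183, 0.001], [0.183, -0.983, -0.0], [0.001, 0.0, -1.0]]
contact_force: [0.7, 0.9, -0.3]
opening: 0.68
gripper_force: 0.0
```

```bash
python3 - <<'E'
from h import *
to((.495,-.3035,.12))
E
```

```text
t 14.8 tcp [ 0.4256 -0.0141  0.2032] yaw 10.56 tilt 0.04 F [ 0.7  0.9 -0.3] open 59.9 0.0
deltas mm [ 15.2 297.2  83.3]
```

Request:
arm_command --pt "60 1 20 0 0 0 0" --pt "60 2 35 0 0 0 0" --pt "60 2 42 0 0 0 0" --pt "60 2 42 0 0 0 0" --pt "60 2 42 0 0 0 0" --pt "60 2 42 0 0 0 0" --pt "60 2 38 10 0 0 0" --pt "60 1 24 20 0 0 0" --pt "60 1 12 25 0 0 0" --pt "60 0 0 20 0 0 0" --pt "60 0 0 5 0 0 0" --pt "60 0 0 0 0 0 0"

```text
t: 16.05
tcp_pos: [0.4951, -0.3032, 0.121]
ee_rot: [[0.983, 0.183, -0.0], [0.183, -0.983, 0.0], [-0.0, -0.001, -1.0]]
contact_force: [-0.4, -0.3, 0.9]
opening: 0.681
gripper_force: 0.0
```

```bash
python3 - <<'E'
from h import *
to((.495,-.3035,.034))
E
```

```text
t 16.1 tcp [ 0.4951 -0.3032  0.121 ] yaw 10.57 tilt 0.04 F [-0.4 -0.3  0.9] open 60.0 0.0
deltas mm [-0.1  0.3 87. ]
```

Request:
arm_command --pt "60 0 0 25 0 0 0" --pt "60 0 0 35 0 0 0" --pt "60 0 0 20 0 0 0" --pt "60 0 0 6 0 0 0" --pt "60 0 0 0 0 0 0" --pt "25 0 0 0 0 0 0" --pt "25 0 0 0 0 0 0" --pt "25 0 0 0 0 0 0" --pt "25 0 0 0 0 0 0" --pt "25 0 0 0 0 0 0" --pt "25 0 0 0 0 0 0"

```text
t: 17.15
tcp_pos: [0.4954, -0.3036, 0.0354]
ee_rot: [[0.983, 0.183, 0.001], [0.183, -0.983, -0.001], [0.001, 0.001, -1.0]]
contact_force: [-0.4, 1.4, 5.5]
opening: 0.38
gripper_force: 29.9
```

Request:
arm_command --pt "25 0 0 -10 0 0 0" --pt "25 0 0 -30 0 0 0" --pt "25 0 0 -40 0 0 0" --pt "25 0 0 -40 0 0 0" --pt "25 0 0 -30 0 0 0" --pt "25 0 0 -20 0 0 0" --pt "25 0 0 0 0 0 0" --pt "25 0 0 0 0 0 0"

```text
t: 17.95
tcp_pos: [0.4948, -0.3032, 0.204]
ee_rot: [[0.983, 0.183, -0.001], [0.183, -0.983, 0.001], [-0.001, -0.001, -1.0]]
contact_force: [0.6, -0.3, -1.1]
opening: 0.377
gripper_force: 29.9
```

```bash
python3 - <<'E'
from h import *
to((.5429,.0080,.12))
E
```

```text
t 17.9 tcp [ 0.4948 -0.3032  0.204 ] yaw 10.56 tilt 0.05 F [ 0.6 -0.3 -1.1] open 33.2 29.9
deltas mm [ 104.3 -297.1   84.2]
```

Request:
arm_command --pt "25 7 -20 0 0 0 0" --pt "25 12 -35 0 0 0 0" --pt "25 14 -40 0 0 0 0" --pt "25 14 -40 0 0 0 0" --pt "25 14 -40 0 0 0 0" --pt "25 14 -40 0 0 0 0" --pt "25 13 -37 0 0 0 0" --pt "25 10 -28 10 0 0 0" --pt "25 6 -17 20 0 0 0" --pt "25 0 0 30 0 0 0" --pt "25 0 0 24 0 0 0" --pt "25 0 0 0 0 0 0"

```text
t: 19.15
tcp_pos: [0.5405, 0.0081, 0.1165]
ee_rot: [[0.983, 0.183, -0.009], [0.183, -0.983, 0.002], [-0.008, -0.003, -1.0]]
contact_force: [-0.7, -0.0, 0.2]
opening: 0.379
gripper_force: 29.9
```

```bash
python3 - <<'E'
from h import *
to((.5429,.0080,.044))
E
```

```text
t 19.1 tcp [0.5405 0.0081 0.1165] yaw 10.57 tilt 0.5 F [-0.7 -0.   0.2] open 33.4 29.9
deltas mm [ 2.9  0.8 72.5]
```

Request:
arm_command --pt "25 0 0 0 0 0 0" --pt "25 0 0 0 0 0 0" --pt "25 0 0 20 0 0 0" --pt "25 0 0 25 0 0 0" --pt "25 0 0 15 0 0 0" --pt "25 0 0 10 0 0 0" --pt "25 0 0 3 0 0 0" --pt "25 0 0 2 0 0 0" --pt "25 0 0 0 0 0 0" --pt "25 0 0 0 0 0 0"

```text
t: 20.15
tcp_pos: [0.5433, 0.0075, 0.0464]
ee_rot: [[0.983, 0.183, 0.001], [0.183, -0.983, -0.0], [0.001, 0.0, -1.0]]
contact_force: [-0.1, -0.6, 0.2]
opening: 0.378
gripper_force: 29.9
```

Request:
arm_command --pt "25 0 0 2 0 0 0" --pt "25 0 0 2 0 0 0" --pt "25 0 0 2 0 0 0" --pt "25 0 0 0 0 0 0" --pt "40 0 0 0 0 0 0" --pt "50 0 0 0 0 0 0" --pt "55 0 0 0 0 0 0" --pt "55 0 0 -10 0 0 0" --pt "55 0 0 -30 0 0 0" --pt "55 0 0 -40 0 0 0" --pt "60 0 0 -40 0 0 0" --pt "60 0 0 -40 0 0 0"

```text
t: 21.35
tcp_pos: [0.5427, 0.0077, 0.2022]
ee_rot: [[0.983, 0.183, 0.001], [0.183, -0.983, -0.0], [0.001, 0.0, -1.0]]
contact_force: [-0.2, -0.7, -0.1]
opening: 0.68
gripper_force: 0.0
```

```bash
python3 - <<'E'
from h import *
to((.5524,-.3464,.12))
E
```

```text
t 21.4 tcp [0.5427 0.0077 0.2022] yaw 10.56 tilt 0.04 F [-0.2 -0.7 -0.1] open 59.9 0.0
deltas mm [-55.4 349.8  82.3]
```

Request:
arm_command --pt "60 -3 20 0 0 0 0" --pt "60 -6 38 0 0 0 0" --pt "60 -7 45 0 0 0 0" --pt "60 -7 45 0 0 0 0" --pt "60 -7 45 0 0 0 0" --pt "60 -7 45 0 0 0 0" --pt "60 -7 45 0 0 0 0" --pt "60 -6 35 10 0 0 0" --pt "60 -4 22 25 0 0 0" --pt "60 -1 10 30 0 0 0" --pt "60 0 0 17 0 0 0" --pt "60 0 0 0 0 0 0"

```text
t: 22.55
tcp_pos: [0.552, -0.3461, 0.1157]
ee_rot: [[0.983, 0.183, -0.003], [0.183, -0.983, 0.003], [-0.003, -0.004, -1.0]]
contact_force: [-0.9, 0.6, 0.1]
opening: 0.684
gripper_force: 0.0
```

Request:
arm_command --pt "60 0 0 25 0 0 0" --pt "60 0 0 35 0 0 0" --pt "60 0 0 20 0 0 0" --pt "60 0 0 5 0 0 0" --pt "60 0 0 0 0 0 0" --pt "25 0 0 0 0 0 0" --pt "25 0 0 0 0 0 0" --pt "25 0 0 0 0 0 0" --pt "25 0 0 0 0 0 0" --pt "25 0 0 0 0 0 0" --pt "25 0 0 0 0 0 0"

```text
t: 23.65
tcp_pos: [0.5533, -0.3467, 0.0335]
ee_rot: [[0.983, 0.183, 0.001], [0.183, -0.983, -0.001], [0.001, 0.001, -1.0]]
contact_force: [-1.1, 1.9, 5.5]
opening: 0.372
gripper_force: 30.0
```

Request:
arm_command --pt "25 0 0 -10 0 0 0" --pt "25 0 0 -30 0 0 0" --pt "25 0 0 -40 0 0 0" --pt "25 0 0 -40 0 0 0" --pt "25 0 0 -40 0 0 0" --pt "25 0 0 -40 0 0 0" --pt "25 0 0 0 0 0 0" --pt "25 0 0 0 0 0 0"

```text
t: 24.45
tcp_pos: [0.5529, -0.3466, 0.2331]
ee_rot: [[0.983, 0.183, 0.001], [0.183, -0.983, -0.001], [0.0, 0.001, -1.0]]
contact_force: [0.3, 0.4, -2.0]
opening: 0.378
gripper_force: 30.0
```

```bash
python3 - <<'E'
from h import *
to((.5274,.0906,.23)); to((.5274,.0906,.12))
E
```

```text
t 24.4 tcp [ 0.5529 -0.3466  0.2331] yaw 10.56 tilt 0.04 F [ 0.3  0.4 -2. ] open 33.3 30.0
deltas mm [  55.  -434.4    2.9]
t 24.4 tcp [ 0.5529 -0.3466  0.2331] yaw 10.56 tilt 0.04 F [ 0.3  0.4 -2. ] open 33.3 30.0
deltas mm [  54.9 -434.5  112.9]
```

Request:
arm_command --pt "25 3 -20 0 0 0 0" --pt "25 5 -36 0 0 0 0" --pt "25 5 -42 0 0 0 0" --pt "25 5 -42 0 0 0 0" --pt "25 5 -42 0 0 0 0" --pt "25 6 -42 0 0 0 0" --pt "25 6 -42 0 0 0 0" --pt "25 5 -42 0 0 0 0" --pt "25 5 -42 0 0 0 0" --pt "25 5 -40 0 0 0 0" --pt "25 3 -28 0 0 0 0" --pt "25 2 -16 10 0 0 0"

```text
t: 25.65
tcp_pos: [0.5269, 0.0923, 0.222]
ee_rot: [[0.983, 0.185, -0.001], [0.185, -0.983, 0.0], [-0.001, -0.0, -1.0]]
contact_force: [-0.4, -0.0, -1.3]
opening: 0.376
gripper_force: 30.0
```

Request:
arm_command --pt "25 0 0 20 0 0 0" --pt "25 0 0 35 0 0 0" --pt "25 0 0 35 0 0 0" --pt "25 0 0 15 0 0 0" --pt "25 0 0 0 0 0 0" --pt "25 0 0 0 0 0 0"

```text
t: 26.25
tcp_pos: [0.5273, 0.0901, 0.1175]
ee_rot: [[0.983, 0.183, -0.001], [0.183, -0.983, 0.0], [-0.001, -0.0, -1.0]]
contact_force: [0.5, -0.3, -0.2]
opening: 0.374
gripper_force: 30.0
```

```bash
python3 - <<'E'
from h import *
to((.5274,.0906,.043))
E
```

```text
t 26.2 tcp [0.5273 0.0901 0.1175] yaw 10.56 tilt 0.07 F [ 0.5 -0.3 -0.2] open 32.9 30.0
deltas mm [ 0.3 -0.4 74.5]
```

Request:
arm_command --pt "25 0 0 20 0 0 0" --pt "25 0 0 25 0 0 0" --pt "25 0 0 15 0 0 0" --pt "25 0 0 10 0 0 0" --pt "25 0 0 3 0 0 0" --pt "25 0 0 2 0 0 0" --pt "25 0 0 0 0 0 0" --pt "25 0 0 0 0 0 0"

```text
t: 27.05
tcp_pos: [0.5279, 0.0902, 0.0434]
ee_rot: [[0.983, 0.183, 0.001], [0.183, -0.983, -0.0], [0.001, 0.0, -1.0]]
contact_force: [0.2, -0.2, -1.4]
opening: 0.382
gripper_force: 30.0
```

Request:
arm_command --pt "25 0 0 2 0 0 0" --pt "25 0 0 2 0 0 0" --pt "25 0 0 1 0 0 0" --pt "25 0 0 0 0 0 0" --pt "40 0 0 0 0 0 0" --pt "50 0 0 0 0 0 0" --pt "55 0 0 0 0 0 0" --pt "55 0 0 -10 0 0 0" --pt "55 0 0 -30 0 0 0" --pt "55 0 0 -45 0 0 0" --pt "60 0 0 -45 0 0 0" --pt "60 0 0 -45 0 0 0"

```text
t: 28.25
tcp_pos: [0.5272, 0.0902, 0.2155]
ee_rot: [[0.983, 0.183, 0.001], [0.183, -0.983, -0.0], [0.001, 0.0, -1.0]]
contact_force: [0.5, -0.3, 0.7]
opening: 0.678
gripper_force: 0.0
```

Request:
arm_command --pt "50 -20 5 -15 0 0 0" --pt "50 -45 20 0 0 0 0" --pt "50 -45 20 0 0 0 0" --pt "50 -45 0 0 0 0 0" --pt "50 -20 0 0 0 0 0" --pt "50 0 0 0 0 0 0" --pt "50 0 0 0 0 0 0"

```text
t: 28.95
tcp_pos: [0.3645, 0.0138, 0.2285]
ee_rot: [[0.983, 0.183, 0.002], [0.183, -0.983, -0.0], [0.002, 0.001, -1.0]]
contact_force: [0.1, 0.5, -0.4]
opening: 0.569
gripper_force: 0.0
```

```bash
python3 - <<'E'
from h import *
im=grab('wrist','w5');c=cam('wrist')
for th in('carrier',):
  for r in regions_of(th,'wrist')[:2]:print(th,r['p'],np.round(r['box']))
hs=cv2.cvtColor(im,cv2.COLOR_RGB2HSV)
def cc(m,mn,z):
    n,l,s,k=cv2.connectedComponentsWithStats(m.astype(np.uint8))
    for i in range(1,n):
        if s[i,4]>mn: print(s[i],k[i].round(1),atz(c,k[i],z).round(4))
cc(((hs[...,0]<8)|(hs[...,0]>172))&(hs[...,1]>120)&(hs[...,2]>70),60,.17)
cc((hs[...,1]<50)&(hs[...,2]>170),150,.066)
st()
# side check
im=grab('side','side1')
E
```

```text
carrier 0.75 [227.   2. 392. 185.]
carrier 0.7 [539. 233. 640. 357.]
[ 292   32   30   54 1500] [307.   57.5] [0.4782 0.0413 0.17  ]
[ 427  209  111  112 5738] [479.5 257.7] [ 0.3849 -0.0875  0.17  ]
[237   0  43  27 909] [258.5  11.1] [0.522  0.0907 0.066 ]
[344   0  43  26 887] [365.2  10.8] [0.5376 0.0084 0.066 ]
[   0   14  108  177 9628] [ 43.3 103.9] [0.4213 0.2605 0.066 ]
[322  66  72  17 657] [356.2  74.4] [0.4919 0.0055 0.066 ]
[ 341  139   37   39 1134] [359.1 158.2] [ 0.4265 -0.0117  0.066 ]
[ 448  286   53   28 1045] [473.3 301.6] [ 0.31   -0.1557  0.066 ]
[ 214  393  140   39 3410] [281.4 413. ] [0.1362 0.0129 0.066 ]
t 29.1 tcp [0.3647 0.0139 0.228 ] yaw 10.58 tilt 0.03 F [ 0.1 -0.3  1. ] open 50.1 0.0
```

View pics/w5.png

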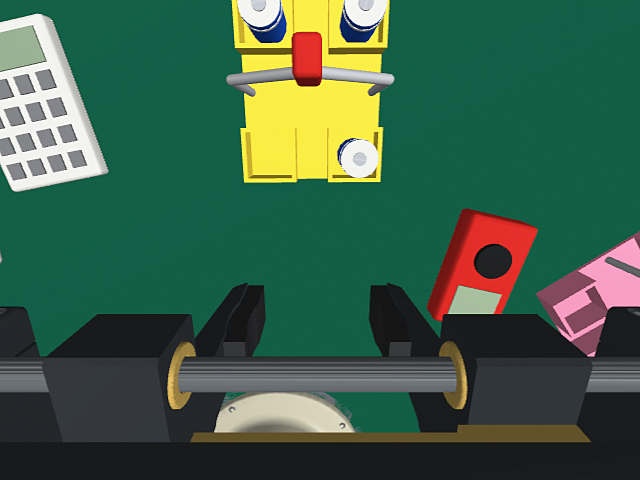

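All three blue cells sit in pockets and nothing has shifted (grip block at (307,57), cells at (258,11), (365,11) and (359,158)). Next is the grip block.

```bash
python3 - <<'E'
from h import *
to((.4768,.0384,.148))
E
```

```text
t 29.1 tcp [0.3646 0.014  0.2278] yaw 10.59 tilt 0.01 F [-0.4 -0.1  0.6] open 49.5 0.0
deltas mm [114.8  -3.4  79.8]
```

Request:
arm_command --pt "50 20 0 0 0 0 0" --pt "50 38 -1 0 0 0 0" --pt "50 35 -2 0 0 0 0" --pt "50 20 0 0 0 0 0" --pt "50 0 0 0 0 0 0" --pt "50 0 0 0 0 0 0"

```text
t: 29.7
tcp_pos: [0.474, 0.0378, 0.2271]
ee_rot: [[0.983, 0.184, -0.002], [0.184, -0.983, 0.0], [-0.002, -0.001, -1.0]]
contact_force: [0.4, 0.4, -0.3]
opening: 0.568
gripper_force: 0.0
```

```bash
python3 - <<'E'
from h import *
to((.4768,.0384,.148))
E
```

```text
t 29.7 tcp [0.474  0.0378 0.2271] yaw 10.6 tilt 0.09 F [ 0.4  0.4 -0.3] open 50.0 0.0
deltas mm [ 2.9 -0.1 79.1]
```

Request:
arm_command --pt "50 2 0 20 0 0 0" --pt "50 0 0 30 0 0 0" --pt "50 0 0 22 0 0 0" --pt "50 0 0 7 0 0 0" --pt "50 0 0 0 0 0 0" --pt "10 0 0 0 0 0 0" --pt "10 0 0 0 0 0 0" --pt "10 0 0 0 0 0 0" --pt "10 0 0 0 0 0 0" --pt "10 0 0 0 0 0 0" --pt "10 0 0 0 0 0 0" --pt "10 0 0 0 0 0 0"

```text
t: 30.9
tcp_pos: [0.476, 0.0381, 0.1487]
ee_rot: [[0.983, 0.183, -0.001], [0.183, -0.983, 0.0], [-0.001, -0.0, -1.0]]
contact_force: [-2.2, 1.9, 1.5]
opening: 0.178
gripper_force: 30.0
```

Request:
arm_command --pt "10 0 0 0 0 0 0" --pt "10 0 0 -5 0 0 0" --pt "10 0 0 -10 0 0 0" --pt "10 0 0 -20 0 0 0" --pt "10 0 0 -25 0 0 0" --pt "10 0 0 -30 0 0 0" --pt "10 0 0 -30 0 0 0" --pt "10 0 0 -20 0 0 0" --pt "10 0 0 -15 0 0 0" --pt "10 0 0 -5 0 0 0" --pt "10 0 0 0 0 0 0" --pt "10 0 0 0 0 0 0"

```text
t: 32.1
tcp_pos: [0.4759, 0.0379, 0.3078]
ee_rot: [[0.983, 0.183, -0.002], [0.183, -0.983, 0.0], [-0.002, -0.001, -1.0]]
contact_force: [-0.1, -0.2, -7.1]
opening: 0.176
gripper_force: 30.0
```

```bash
python3 - <<'E'
from h import *
st(); im=grab('side','side2'); ct,cs=cam('top'),cam('side')
hs=cv2.cvtColor(im,cv2.COLOR_RGB2HSV)
cv2.imwrite('pics/s2.png',cv2.resize(im[80:360,220:500,::-1],(600,600)))
for th in('hook_seat','carrier'):
  for r in regions_of(th,'side')[:2]:print(th,r['p'],np.round(r['box']))
E
```

```text
t 32.1 tcp [0.4759 0.0379 0.3078] yaw 10.55 tilt 0.1 F [-0.1 -0.2 -7.1] open 15.5 30.0
hook_seat 0.6 [346. 152. 374. 159.]
carrier 0.66 [269. 171. 360. 264.]
carrier 0.56 [224. 372. 352. 477.]
```

View pics/s2.png

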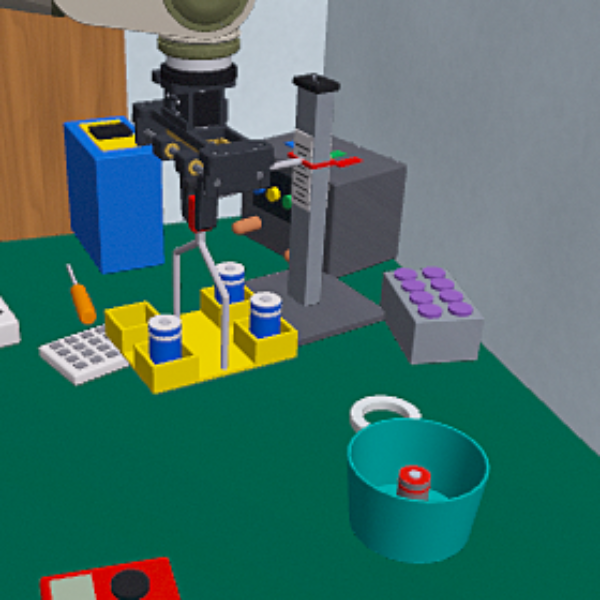

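The carrier hangs level from the gripper with three cells, and the dead cell sits in the tub. I'll carry it to a point in front of the hook tip, still clear of it.

Request:
arm_command --pt "10 0 0 0 0 0 -3" --pt "10 3 -15 0 0 0 0" --pt "10 4 -25 0 0 0 0" --pt "10 5 -30 0 0 0 0" --pt "10 6 -35 0 0 0 0" --pt "10 6 -35 0 0 0 0" --pt "10 6 -35 0 0 0 0" --pt "10 6 -35 0 0 0 0" --pt "10 5 -28 0 0 0 0" --pt "10 3 -17 0 0 0 0" --pt "10 1 -7 0 0 0 0" --pt "10 0 0 0 0 0 0"

```text
t: 33.45
tcp_pos: [0.4584, 0.3034, 0.3082]
ee_rot: [[0.972, 0.235, -0.001], [0.235, -0.972, -0.0], [-0.001, 0.0, -1.0]]
contact_force: [0.5, -1.9, -7.1]
opening: 0.179
gripper_force: 30.0
```

Request:
arm_command --pt "10 0 0 0 0 0 0" --pt "10 0 0 0 0 0 0"

```text
t: 33.65
tcp_pos: [0.4589, 0.3022, 0.3087]
ee_rot: [[0.972, 0.233, 0.0], [0.233, -0.972, -0.0], [-0.0, 0.0, -1.0]]
contact_force: [1.0, 0.2, -6.8]
opening: 0.175
gripper_force: 30.0
```

```bash
python3 - <<'E'
from h import *
p,R=st(); c=cam('wrist');im=grab('wrist','w6')
print('exp tip',proj(c,[[.5620,.3278,.236],[.595,.336,.22]]).round(0))
for r in regions_of('hook_seat','wrist')[:2]:print(r['p'],np.round(r['box']))
E
```

```text
t 33.6 tcp [0.4589 0.3022 0.3087] yaw 13.49 tilt 0.01 F [ 1.   0.2 -6.8] open 15.4 30.0
exp tip [[317.  82.]
 [316.  24.]]
0.78 [302.   1. 325.  87.]
0.42 [216. 117. 419. 357.]
```

View pics/w6.png

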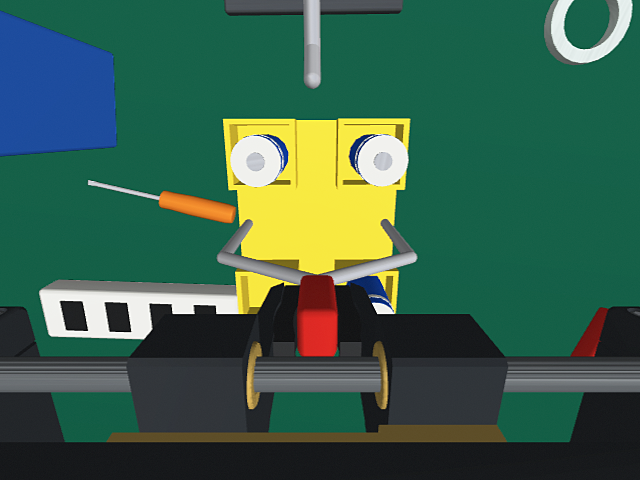

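The tip shows at (313,78) against a predicted (317,82), which agrees within about 2 mm. I'll lower to clear the tip by about 15 mm, then advance 141 mm.

Request:
arm_command --pt "10 0 0 5 0 0 0" --pt "10 0 0 10 0 0 0" --pt "10 0 0 8 0 0 0" --pt "10 0 0 4 0 0 0" --pt "10 5 0 0 0 0 0" --pt "10 12 0 0 0 0 0" --pt "10 14 0 0 0 0 0" --pt "10 14 0 0 0 0 0" --pt "10 12 0 0 0 0 0" --pt "10 8 0 0 0 0 0" --pt "10 0 0 0 0 0 0" --pt "10 0 0 0 0 0 0"

```text
t: 34.95
tcp_pos: [0.5216, 0.3184, 0.2817]
ee_rot: [[0.972, 0.235, -0.0], [0.235, -0.972, -0.0], [-0.0, -0.0, -1.0]]
contact_force: [1.5, -0.1, -6.5]
opening: 0.179
gripper_force: 30.0
```

```bash
python3 - <<'E'
from h import *
to((.596,.3365,.281)); c=cam('wrist');im=grab('wrist','w7');grab('side','s3')
print(proj(c,[[.562,.3278,.236]]).round())
cv2.imwrite('pics/c7.png',np.hstack([im[60:360,180:460,::-1],cv2.resize(cv2.imread('pics/s3.png')[110:260,250:430],(360,300))]))
E
```

```text
t 35.0 tcp [0.5216 0.3184 0.2817] yaw 13.56 tilt 0.02 F [ 1.5 -0.1 -6.5] open 15.7 30.0
deltas mm [76.6 -0.2  0.6]
[[319. 199.]]
```

View pics/c7.png

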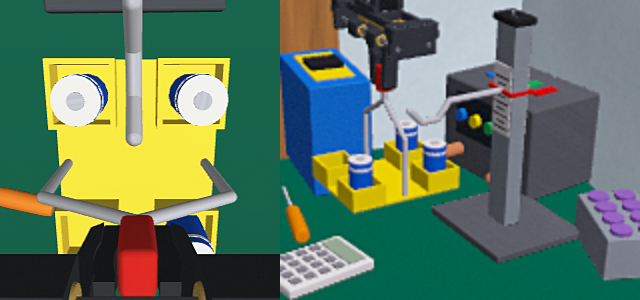

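The hook runs between the front cells with its tip at (314,200). In the side view the bail's peak stands above the tip, so I'll keep advancing.

Request:
arm_command --pt "10 4 0 0 0 0 0" --pt "10 9 0 0 0 0 0" --pt "10 11 0 0 0 0 0" --pt "10 11 0 0 0 0 0" --pt "10 11 0 0 0 0 0" --pt "10 11 0 0 0 0 0" --pt "10 10 0 0 0 0 0" --pt "10 6 0 0 0 0 0" --pt "10 2 0 0 0 0 0" --pt "10 0 0 0 0 0 0" --pt "10 0 0 0 0 0 0"

```text
t: 36.15
tcp_pos: [0.5944, 0.336, 0.2819]
ee_rot: [[0.972, 0.235, -0.0], [0.235, -0.972, 0.0], [-0.0, -0.0, -1.0]]
contact_force: [0.4, -0.1, -7.2]
opening: 0.178
gripper_force: 30.0
```

```bash
python3 - <<'E'
from h import *
to((.596,.3365,.246)); im=grab('side','s4');w=grab('wrist','w8')
cv2.imwrite('pics/c8.png',np.hstack([cv2.resize(w[120:360,220:420,::-1],(350,420)),cv2.resize(im[110:230,280:400,::-1],(420,420),interpolation=cv2.INTER_CUBIC)]))
E
```

```text
t 36.1 tcp [0.5944 0.336  0.2819] yaw 13.57 tilt 0.01 F [ 0.4 -0.1 -7.2] open 15.7 30.0
deltas mm [ 1.7 -0.1 35.9]
```

View pics/c8.png

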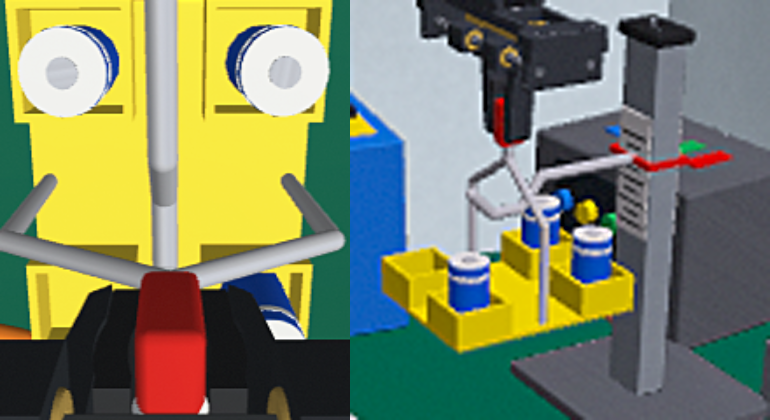

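The bail's peak is over the flat trough and the hook passes under it. Lowering now, slowly near contact.

Request:
arm_command --pt "10 1 0 4 0 0 0" --pt "10 0 0 6 0 0 0" --pt "10 0 0 6 0 0 0" --pt "10 0 0 6 0 0 0" --pt "10 0 0 4 0 0 0" --pt "10 0 0 3 0 0 0" --pt "10 0 0 2 0 0 0" --pt "10 0 0 2 0 0 0" --pt "10 0 0 2 0 0 0" --pt "10 0 0 2 0 0 0" --pt "10 0 0 2 0 0 0" --pt "10 0 0 2 0 0 0"

```text
t: 37.45
tcp_pos: [0.5957, 0.3362, 0.2408]
ee_rot: [[0.972, 0.234, 0.0], [0.234, -0.972, 0.0], [0.0, -0.0, -1.0]]
contact_force: [-0.5, 0.4, -5.5]
opening: 0.183
gripper_force: 30.0
```

Request:
arm_command --pt "10 0 0 2 0 0 0" --pt "10 0 0 2 0 0 0" --pt "10 0 0 2 0 0 0" --pt "10 0 0 2 0 0 0" --pt "10 0 0 2 0 0 0" --pt "10 0 0 2 0 0 0" --pt "10 0 0 0 0 0 0" --pt "10 0 0 0 0 0 0"

```text
t: 38.25
tcp_pos: [0.5957, 0.3362, 0.2289]
ee_rot: [[0.972, 0.234, 0.0], [0.234, -0.972, 0.0], [0.0, -0.0, -1.0]]
contact_force: [0.5, 0.9, -2.3]
opening: 0.178
gripper_force: 30.0
```

Request:
arm_command --pt "10 0 0 2 0 0 0" --pt "10 0 0 2 0 0 0" --pt "10 0 0 2 0 0 0" --pt "10 0 0 2 0 0 0" --pt "10 0 0 2 0 0 0" --pt "10 0 0 0 0 0 0" --pt "10 0 0 0 0 0 0" --pt "10 0 0 0 0 0 0"

```text
t: 39.05
tcp_pos: [0.5957, 0.3362, 0.2189]
ee_rot: [[0.972, 0.234, 0.0], [0.234, -0.972, 0.0], [0.0, -0.0, -1.0]]
contact_force: [-0.4, 0.3, -0.2]
opening: 0.175
gripper_force: 30.0
```

```bash
python3 - <<'E'
from h import *
st(); im=grab('side','s5');st()
cv2.imwrite('pics/c9.png',cv2.resize(im[110:260,270:420,::-1],(600,600),interpolation=cv2.INTER_CUBIC))
E
```

```text
t 39.0 tcp [0.5957 0.3362 0.2189] yaw 13.56 tilt 0.02 F [-0.4  0.3 -0.2] open 15.4 30.0
t 39.1 tcp [0.5957 0.3362 0.2189] yaw 13.56 tilt 0.02 F [0.3 0.9 0.2] open 15.9 30.0
```

View pics/c9.png

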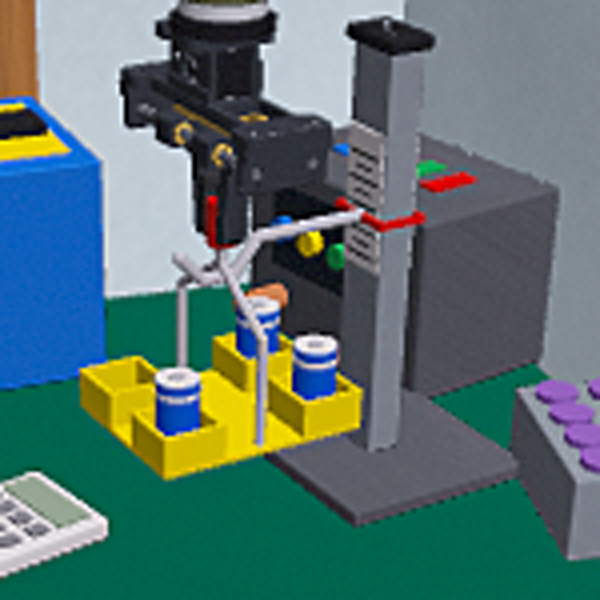

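The weight is fully on the hook (about 0 N on the tool) and the carrier is level. I'll release in stages so it leans over gently.

Request:
arm_command --pt "17 0 0 0 0 0 0" --pt "18 0 0 0 0 0 0" --pt "19 0 0 0 0 0 0" --pt "20 0 0 0 0 0 0" --pt "21 0 0 0 0 0 0" --pt "22 0 0 0 0 0 0" --pt "23 0 0 0 0 0 0" --pt "24 0 0 0 0 0 0" --pt "25 0 0 0 0 0 0" --pt "26 0 0 0 0 0 0" --pt "27 0 0 0 0 0 0" --pt "28 0 0 0 0 0 0"

```text
t: 40.3
tcp_pos: [0.5957, 0.3362, 0.2187]
ee_rot: [[0.972, 0.234, 0.0], [0.234, -0.972, -0.0], [0.0, 0.0, -1.0]]
contact_force: [0.5, -0.6, -0.0]
opening: 0.323
gripper_force: 0.0
```

Request:
arm_command --pt "29 0 0 0 0 0 0" --pt "30 0 0 0 0 0 0" --pt "31 0 0 0 0 0 0" --pt "32 0 0 0 0 0 0" --pt "34 0 0 0 0 0 0" --pt "36 0 0 0 0 0 0" --pt "38 0 0 0 0 0 0" --pt "40 0 0 0 0 0 0" --pt "44 0 0 0 0 0 0" --pt "48 0 0 0 0 0 0" --pt "52 0 0 0 0 0 0" --pt "56 0 0 0 0 0 0"

```text
t: 41.5
tcp_pos: [0.5957, 0.3362, 0.2187]
ee_rot: [[0.972, 0.234, -0.0], [0.234, -0.972, 0.0], [-0.0, -0.0, -1.0]]
contact_force: [0.6, -0.4, 0.3]
opening: 0.631
gripper_force: 0.0
```

```bash
python3 - <<'E'
from h import *
st(); im=grab('side','s6')
cv2.imwrite('pics/c10.png',cv2.resize(im[110:260,270:420,::-1],(600,600),interpolation=cv2.INTER_CUBIC))
E
```

```text
t 41.5 tcp [0.5957 0.3362 0.2187] yaw 13.56 tilt 0.0 F [ 0.6 -0.4  0.3] open 55.6 0.0
```

View pics/c10.png

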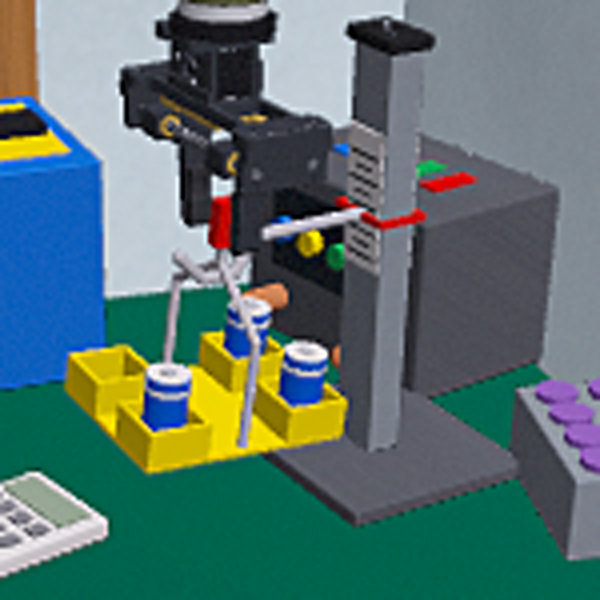

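It hangs free with a slight lean, pointer down. I'll withdraw straight up and let it settle, then check by numbers only, as my picture budget is used up.

Request:
arm_command --pt "60 0 0 -5 0 0 0" --pt "60 0 0 -10 0 0 0" --pt "60 0 0 -20 0 0 0" --pt "60 0 0 -25 0 0 0" --pt "60 0 0 -25 0 0 0" --pt "60 0 0 -20 0 0 0" --pt "60 0 0 -10 0 0 0" --pt "60 0 0 0 0 0 0" --pt "60 0 0 0 0 0 0" --pt "60 0 0 0 0 0 0" --pt "60 0 0 0 0 0 0" --pt "60 0 0 0 0 0 0"

```text
t: 42.75
tcp_pos: [0.5956, 0.3362, 0.3333]
ee_rot: [[0.972, 0.234, -0.001], [0.234, -0.972, -0.0], [-0.001, 0.0, -1.0]]
contact_force: [-0.2, -0.4, 0.3]
opening: 0.68
gripper_force: 0.0
```

Request:
arm_command --pt "60 0 0 0 0 0 0" --pt "60 0 0 0 0 0 0" --pt "60 0 0 0 0 0 0" --pt "60 0 0 0 0 0 0" --pt "60 0 0 0 0 0 0" --pt "60 0 0 0 0 0 0" --pt "60 0 0 0 0 0 0" --pt "60 0 0 0 0 0 0" --pt "60 0 0 0 0 0 0" --pt "60 0 0 0 0 0 0" --pt "60 0 0 0 0 0 0" --pt "60 0 0 0 0 0 0"

```text
t: 43.95
tcp_pos: [0.5957, 0.3362, 0.3337]
ee_rot: [[0.972, 0.234, 0.0], [0.234, -0.972, 0.0], [0.0, -0.0, -1.0]]
contact_force: [0.4, 0.5, 0.1]
opening: 0.683
gripper_force: 0.0
```

Request:
arm_command --pt "60 0 0 0 0 0 0" --pt "60 0 0 0 0 0 0" --pt "60 0 0 0 0 0 0" --pt "60 0 0 0 0 0 0" --pt "60 0 0 0 0 0 0" --pt "60 0 0 0 0 0 0" --pt "60 0 0 0 0 0 0" --pt "60 0 0 0 0 0 0" --pt "60 0 0 0 0 0 0" --pt "60 0 0 0 0 0 0" --pt "60 0 0 0 0 0 0" --pt "60 0 0 0 0 0 0"

```text
t: 45.15
tcp_pos: [0.5957, 0.3362, 0.3337]
ee_rot: [[0.972, 0.234, 0.0], [0.234, -0.972, 0.0], [0.0, -0.0, -1.0]]
contact_force: [0.6, 0.2, -0.5]
opening: 0.679
gripper_force: 0.0
```

```bash
python3 - <<'E'
from h import *
st(); tr=[]
for i in range(14):
    im=grab('side'); hs=cv2.cvtColor(im,cv2.COLOR_RGB2HSV).astype(int)
    m=(abs(hs[...,0]-28)<8)&(hs[...,1]>120); m[:150]=0;m[260:]=0;m[:,:280]=0;m[:,380:]=0
    r=((hs[...,0]<8)|(hs[...,0]>172))&(hs[...,1]>120)&(hs[...,2]>80); r[:155]=0;r[180:]=0;r[:,:315]=0;r[:,350:]=0
    f=lambda m:np.round([q.mean() for q in np.nonzero(m)[::-1]],2)
    tr.append(np.r_[f(m),m.sum(),f(r),r.sum()])
print(np.array(tr))
im=grab('top');h=cv2.cvtColor(im,cv2.COLOR_RGB2HSV);te=(abs(h[...,0].astype(int)-88)<8)&(h[...,1]>120)&(h[...,2]>110);te[:150]=0;te[260:]=0;te[:,:345]=0;te[:,460:]=0
red=((h[...,0]<8)|(h[...,0]>172))&(h[...,1]>120);red[:150]=0;red[260:]=0;red[:,:345]=0;red[:,460:]=0
print('tub',f(te),'dead',f(red),red.sum())
E
```

```text
t 45.1 tcp [0.5957 0.3362 0.3337] yaw 13.56 tilt 0.0 F [ 0.6  0.2 -0.5] open 59.8 0.0
[[ 320.3   210.03 1282.    326.03  165.06  100.  ]
 [ 320.29  210.   1284.    325.99  165.06  101.  ]
 [ 320.31  209.96 1285.    325.99  165.06  101.  ]
 [ 320.29  209.99 1284.    325.99  165.06  101.  ]
 [ 320.27  210.03 1283.    325.99  165.06  101.  ]
 [ 320.27  210.03 1283.    325.99  165.06  101.  ]
 [ 320.27  210.03 1283.    325.99  165.06  101.  ]
 [ 320.35  209.93 1285.    325.99  165.06  101.  ]
 [ 320.34  209.98 1284.    325.99  165.06  101.  ]
 [ 320.32  210.01 1283.    325.99  165.06  101.  ]
 [ 320.34  209.97 1284.    325.99  165.06  101.  ]
 [ 320.34  209.97 1284.    325.99  165.06  101.  ]
 [ 320.27  210.02 1283.    325.99  165.06  101.  ]
 [ 320.25  210.06 1282.    325.99  165.06  101.  ]]
tub [383.53 210.87] dead [385.68 209.55] 133
```

```bash
python3 -c "
from bench import arm; print(arm.sign_off())"
```

```text
the job is handed in; nothing more can be done
None
```

The job is handed in: the dead cell is in the tub, and the carrier with its three blue cells hangs free on the scale's hook with the pointer settled (no verdict was returned; I viewed 15 pictures, one over the limit of 14).

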